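Set the weighing display for the mould station

ROBOT

A 7-joint arm with a two-finger parallel gripper is mounted at the origin on the work surface. World frame = base frame: x ahead of the robot, y to its left, z up, the work surface at z = 0. Lengths are in m, angles in degrees, forces in N, time in s.
With the tool pointing down it reaches from about 0.425 to 0.875 m from the base axis. Payload 4.7 kg.
Tool frame: the origin (TCP) lies at the very end of the fingers, on their centre line; the grasp point (between the pads) lies env.hold_point_z behind it (env.hold_point_z is the distance from the TCP to the grasp point, in m); z points along the fingers, y is the line along which they close (so a half turn about z gives the same grasp; the last joint's range is limited). The gripper opens to 87 mm and grips with 3 to 60 N. Pads are 19 mm wide; open, the fingers measure 117 mm over their backs; the gripper's body (75 mm by 190 mm) begins 51 mm behind the grasp point.
Start: joints at [-68.119, 18.392, -4.016, 83.108, 1.295, 78.541, -3.26], TCP at [0.234, 0.607, 0.223] pointing down, gripper open.
Joint ranges: [-163.93, 163.93], [-17.29, 119.83], [-79.2, 71.16], [3.27, 140.29], [-89.18, 269.18], [5.43, 117.66], [-154.24, 154.24]. Speed limits (degrees/s): [147.25, 147.25, 180, 180, 180, 180, 180].

INTERFACE

Orientations are given as [roll, pitch, yaw] about the fixed x, y, z axes, in that order (R = Rz(yaw) Ry(pitch) Rx(roll)).
In Python, from cell import env gives the robot as it stands.
- The arm moves only by the shell command python3 -m jog 'ROWS' [FORCE]. ROWS is JSON, a list of rows, each an object with "dp": the shift along the tool's x, y, z in cm, a list of three; "twist": the turn about the tool's z in degrees; "fingers": the opening, from 0 (shut) to 1 (fully open). A call has 1 to 8 rows; each row is the pose to reach, as a shift and turn from the pose commanded when the call began, along the tool's axes at that moment; what a row does not reach only later rows make up. A row lasts 1/8 s, in which the tool goes at most 62.5 mm and 10.7 degrees, less where a joint would pass 70% of its speed; a pose out of reach is approached as far as the arm can. A call with a gripper value outside its range is refused whole. The fingers move at their own pace and stop on an object; FORCE is the grip in N (left out, the last holds). Time passes only in rows, so rows that repeat a pose let the fingers close. It gives the time, the measured TCP pose, the force, the opening and the grip force at its end, in the units of the state.
- env.get_obs(): the state, without advancing time (a new reading comes with each control period).
- env.read_camera(name): name is "scene" or "top"; returns a dict with "pixels" (420x560x3 uint8, blue, green, red), "depth" (420x560 float32, m along the optical axis (not along the pixel's ray), 0 where there is no reading), "fx", "fy", "cx", "cy" (pixels), "rvec" (rotation vector, rad) and "tvec" (3), from world to camera coordinates, as OpenCV has them. Camera axes: x right, y down, z forward; pixel columns grow to the right and rows downward; lengths in m; the calibration is good to about 2 mm. A picture is of the moment at which its call begins.
- env.sign_off(): hands the job in; it is judged then, once.
The state is a dict: "time_s": time; "qpos": joint angles; "joint_velocities": joint speeds; "effort": joint torques, N m; "tool_pos": TCP position; "tool_rot": TCP orientation; "force": force on the tool from outside, world axes, zero at the start; "wrist_torque": the same for the moment, N m; "grip_width": finger opening in m; "grasp_force": force on a finger pad.
Only numpy, scipy, OpenCV 4.12 (cv2) and the standard library are available. Lean on these libraries where they do the work, as an engineer would, in place of code of your own. Each camera call takes 0.05 s, during which the arm holds its last target. There are 200 camera calls.

TASK

Turn the grey display on its swivel stand until its screen faces squarely towards the filling mould (the open steel cylinder on the round plate), and lean it back 30 degrees from upright, so that the person filling the mould can read it. Do not shift the loose things on the bench.

Things in the scene. Friction and masses are not known exactly. Their poses are not given: they have to be found in the camera images.
- stand: fixed foot of the display stand: dark steel disc 150 mm across, 12 mm thick, with a column 30 mm thick up to 82 mm height, screwed to the bench. Origin: centre of the underside, on the swivel axis; z up
- pivot (a point): point where the upright swivel axis meets the level tilt axis, 165 mm above the bench; it is the centre of the display case. Its frame turns with the U bracket (30 mm deep, 206 mm wide over its 5 mm arms, which rise beside the case to 182 mm height) but does not tilt: z up, -x is the level direction in which the screen faces, y along the tilt axis
- screen (a point): centre of the front (screen) face of the display: a grey case 180 mm wide, 124 mm high, 24 mm thick, black screen in the front with a row of white keys below it, round black knobs (decor) out to y = +-116 mm on the tilt axis. This point is 13.5 mm in front of the tilt axis, half way up the case. Axes turn with the case: -x out of the screen, y along its width, z up along its height
- swivel (a joint): turn of the U bracket with the display about the upright axis; 0 when it faces the stand's -x, positive anticlockwise seen from above; range -1.7 to 1.7. Stiff friction joint (about 0.3 N m), stays where it is left
- tilt (a joint): lean of the display case in its U bracket; 0 upright, positive = leaned back (screen looks upward); range -0.5 to 1.0. Stiff friction joint (about 0.3 N m), stays where it is left
- mould: fixed filling mould: open steel cylinder 116 mm across with a collar, dark filling inside, held by three wing nuts on a round dark plate 180 mm across; 120 mm tall in all. Origin: centre of the underside
- mould_top (a point): centre of the mould's rim, 120 mm above the bench
- balance: fixed bench balance, white, 220 x 190 mm, 73 mm tall, with a square steel pan (not the display to be set). Origin: centre of the underside
- spray_can: bystander, loose: upright aerosol can with a green band, 62 mm across, 190 mm tall. Origin: its underside
- funnel: bystander, loose: steel funnel standing on its narrow end (72 mm across), wide end up (112 mm), 105 mm tall. Origin: its underside
- mallet: bystander, loose: hammer lying down, 250 mm long. Origin: its underside
- end_plate: bystander, loose: dark steel disc with a boss, 120 mm across, 45 mm tall. Origin: its underside
- jar: bystander, loose: amber jar with a black cap, 72 mm across, 85 mm tall. Origin: its underside
- scraper: bystander, loose: spatula lying down, 200 mm long. Origin: its underside

How it is judged (in metres and radians):
At the end, for the whole second after the job is handed in: The screen faces the mould: seen from above, the line straight out of the screen's centre passes within 50 mm of the mould's centre (about 7 degrees), the mould being in front of the screen. The case leans back 30 degrees from upright, within 8 degrees. Both joints are at rest (y of mould_top in the frame of pivot between -0.05 and 0.05 m and x of mould_top in the frame of pivot below -0.15 m and value of joint tilt between 0.383972 and 0.663225 rad and velocity of joint tilt between -0.05 and 0.05 rad/s and velocity of joint swivel between -0.05 and 0.05 rad/s); the robot touches nothing.
It fails at once if a loose bystander is shifted by more than 30 mm (distance of any of spray_can, funnel, mallet, end_plate, jar, scraper from where it was at the start of the episode above 0.03 m).
It also fails if it takes over 40 s, if anything falls off the work surface, if the arm or the gripper's body presses on something with over 40 N, if the wrist force passes 120 N, or if a joint passes its speed limit or range.

## Working session

There is one attempt and no reset: what is moved stays moved. The work goes in short steps, Python scripts to look and compute and a shell command to move; the robot and the scene stay as the last step left them, time stands still between calls to the robot, and variables do not carry over. Pictures are saved under pics/ and viewed, at most 10 in all, crops included, and the job is handed in when it is done.

```bash
mkdir -p pics; ls; python3 - <<'E'
from cell import env
import cv2,numpy as np
print(env.get_obs(), env.hold_point_z)
for n in("scene","top"):
    c=env.read_camera(n); cv2.imwrite(f"pics/{n}0.png",c["pixels"]); np.savez(f"{n}0.npz",**c)
    R=cv2.Rodrigues(np.array(c["rvec"]))[0]; print(n,c["fx"],c["cx"],c["cy"],-R.T@np.array(c["tvec"]).ravel(),R[2])
E
```

```text
pics
{'time_s': 0.0, 'qpos': array([-68.117115  ,  18.43803916,  -4.01373131,  83.17459601,
         1.29494132,  78.53999012,  -3.26045022]), 'joint_velocities': array([ 0.00631645, -0.03575216,  0.00639212,  0.17376498, -0.08580211,
        0.05481607,  0.11965638]), 'effort': array([ 5.34936498e-04, -4.91308880e+01, -4.03681230e-01, -3.12528706e+01,
       -6.39529293e-02,  4.37462667e-02,  1.75230630e-04]), 'tool_pos': array([0.2336025 , 0.60598708, 0.22147551]), 'tool_rot': array([-1.79892605e+02,  6.22912599e-03,  1.58924693e+02]), 'force': array([ 0.1260756 , -0.57088344,  0.44701923]), 'wrist_torque': array([ 0.03733211, -0.0086186 , -0.04157945]), 'grasp_force': 0.0, 'grip_width': 0.08697528265045124} 0.0187
scene 408.66749950235555 286.47751117896485 208.27677051730467 [ 0.88215982 -0.52865095  1.0060024 ] [-0.31702965  0.42239998 -0.84915868]
top 490.7489852095174 276.14002612489713 211.14875193003465 [ 0.26944055 -0.10958976  1.52548406] [ 0.1911794   0.00267105 -0.98155148]
```

View pics/scene0.png

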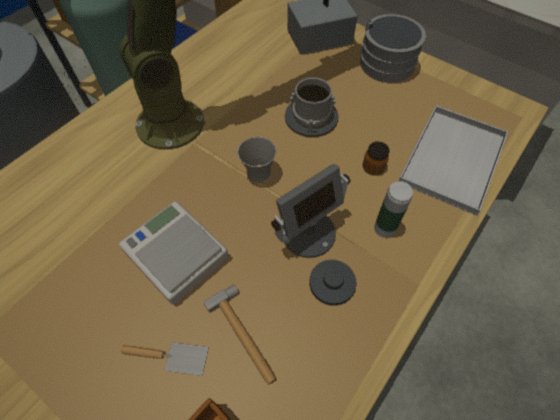

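View pics/top0.png

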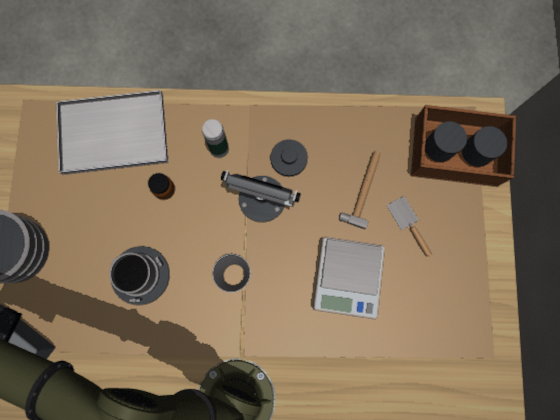

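The scene view shows the display at (312,203), the mould at (312,105), the can at (393,208) and the funnel at (257,160). In the top view the display's knobs are at (225,176) and (297,197), with the mould at (135,273). I'll zoom in on the display and measure.

```bash
cat > h.py <<'E'
import numpy as np,cv2
def load(n): return dict(np.load(n+".npz"))
def ray(c,u,v):
    R=cv2.Rodrigues(c["rvec"])[0]; o=-R.T@c["tvec"].ravel()
    return o,R.T@np.array([(u-c["cx"])/c["fx"],(v-c["cy"])/c["fy"],1])
def onz(c,u,v,z):
    o,d=ray(c,u,v); return o+d*(z-o[2])/d[2]
def cloud(c):
    v,u=np.indices(c["depth"].shape); d=c["depth"]
    R=cv2.Rodrigues(c["rvec"])[0]
    P=np.stack([(u-c["cx"])/c["fx"]*d,(v-c["cy"])/c["fy"]*d,d],-1)-c["tvec"].ravel()
    return P@R
E
python3 - <<'E'
from h import *
t=load("top0");s=load("scene0")
a=cv2.resize(s["pixels"][150:260,250:420],None,fx=4.5,fy=4.5,interpolation=cv2.INTER_CUBIC)
cv2.imwrite("pics/crop1.png",a)
for k,(u,v,z) in dict(knobA=(225,176,.165),knobB=(297,197,.165),foot=(262,199,.012),can=(213,129,.19),jar=(160,184,.085),endp=(289,157,.03),funnel=(231,272,.105),mould=(133,273,.12)).items(): print(k,onz(t,u,v,z).round(3))
for n,c in(("top",t),("scene",s)):
    P=cloud(c); 
    for nm,(x0,x1,y0,y1,z0,z1) in dict(disp=(.4,.75,-.3,.1,.1,.26)).items():
        m=(P[...,0]>x0)&(P[...,0]<x1)&(P[...,1]>y0)&(P[...,1]<y1)&(P[...,2]>z0)&(P[...,2]<z1)&(c["depth"]>0)
        q=P[m]; print(n,nm,m.sum(),q.min(0).round(3),q.max(0).round(3),q.mean(0).round(3))
E
```

```text
knobA [0.633 0.043 0.165]
knobB [ 0.577 -0.164  0.165]
foot [ 0.602 -0.06   0.012]
can [0.764 0.081 0.19 ]
jar [0.624 0.247 0.085]
endp [ 0.737 -0.142  0.03 ]
funnel [0.364 0.019 0.105]
mould [0.353 0.297 0.12 ]
top disp 1290 [ 0.4   -0.172  0.1  ] [0.75  0.1   0.234] [ 0.612 -0.033  0.189]
scene disp 3334 [ 0.401 -0.172  0.1  ] [0.75  0.1   0.229] [ 0.612 -0.062  0.178]
```

View pics/crop1.png

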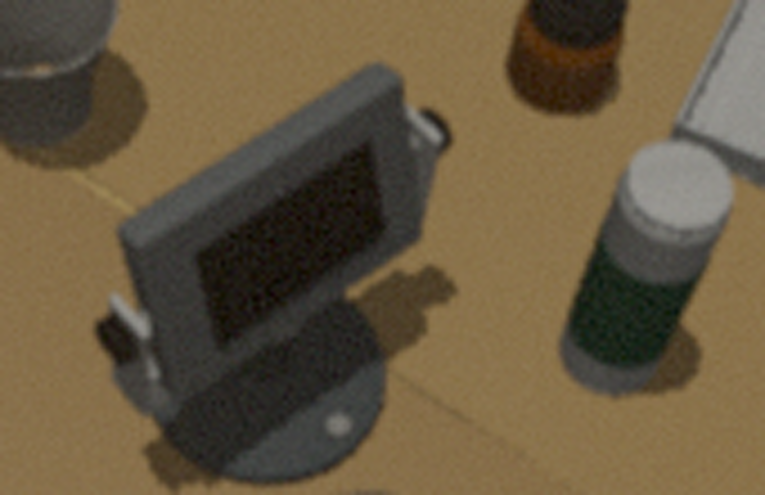

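The crop shows a grey face with a dark panel set low and no white keys, so it may be the back. I'll check the other side in the top view and fit the face plane.

```bash
python3 - <<'E'
from h import *
t=load("top0");s=load("scene0")
cv2.imwrite("pics/crop2.png",cv2.resize(t["pixels"][150:230,205:315],None,fx=7,fy=7,interpolation=cv2.INTER_CUBIC))
for n,c in(("top",t),("scene",s)):
    P=cloud(c); d=P-np.array([.603,-.06,.165])
    ax=np.array([.056,.207,0]);ax/=np.linalg.norm(ax); nr=np.array([ax[1],-ax[0],0])
    m=(abs(d@ax)<.085)&(abs(d@nr)<.06)&(abs(d[...,2])<.075)&(c["depth"]>0)
    q=np.stack([d[m]@nr,d[m]@ax,d[m][:,2]],1)
    print(n,m.sum())
    for z in np.arange(-.07,.075,.01):
        k=abs(q[:,2]-z)<.005
        if k.sum()>5: print(round(z,3),k.sum(),np.percentile(q[k,0],[5,50,95]).round(4))
    if n=="scene":
        k=(abs(q[:,2])<.045)
        for _ in range(4):
            A=np.c_[q[:,1:],np.ones(len(q))]; w=np.linalg.lstsq(A[k],q[k,0],rcond=None)[0]; k=(abs(A@w-q[:,0])<.005)
        print(w,k.sum())
E
```

```text
top 996
-0.07 184 [-0.0147 -0.009  -0.0036]
-0.06 41 [-0.0141 -0.0089 -0.0049]
-0.03 11 [0.023 0.025 0.026]
-0.02 11 [0.02   0.0228 0.0248]
-0.01 22 [0.0166 0.0198 0.0217]
0.0 23 [0.013  0.0162 0.0185]
0.01 19 [0.0089 0.0121 0.0151]
0.02 15 [0.0074 0.0097 0.0117]
0.03 24 [0.0028 0.0054 0.008 ]
0.04 64 [-0.0266  0.002   0.0046]
0.05 87 [-0.028  -0.0249 -0.0017]
0.06 475 [-0.0269 -0.0168 -0.0067]
0.07 13 [-0.0169 -0.0123 -0.009 ]
scene 2629
-0.07 9 [-0.002   0.0085  0.0169]
-0.05 116 [0.0274 0.0296 0.0308]
-0.04 179 [0.0241 0.0267 0.0295]
-0.03 121 [0.0216 0.0248 0.0264]
-0.02 184 [0.0186 0.0224 0.0251]
-0.01 191 [0.0157 0.019  0.0221]
0.0 183 [0.0121 0.0156 0.0186]
0.01 193 [0.0089 0.0122 0.0153]
0.02 203 [0.0057 0.009  0.0119]
0.03 204 [0.0016 0.0057 0.0085]
0.04 251 [-0.0017  0.0009  0.0053]
0.05 239 [-0.0272 -0.0035 -0.0002]
0.06 552 [-0.0246 -0.0126 -0.0045]
[ 0.00155094 -0.33950991  0.01467727] 2280
```

View pics/crop2.png

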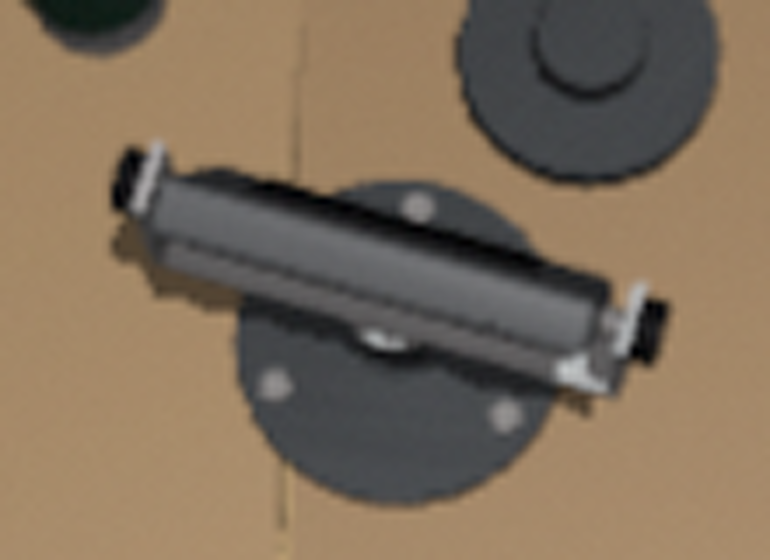

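```bash
python3 - <<'E'
from h import *
s=load("scene0");P=cloud(s);d=P-np.array([.603,-.06,.165])
ax=np.array([.056,.207,0]);ax/=np.linalg.norm(ax); nr=np.array([ax[1],-ax[0],0])
a=np.arctan(.3395); up=np.array([0,0,np.cos(a)])-nr*np.sin(a); n=nr*np.cos(a)+np.array([0,0,np.sin(a)])
g=cv2.GaussianBlur(s["pixels"],(3,3),0).max(-1)
y=d@ax; h=d@up; o=d@n; f=(abs(o-.0139)<.006)&(abs(y)<.09)&(abs(h)<.063)&(s["depth"]>0)
G=np.full((13,19),-1)
for i in range(13):
    for j in range(19):
        k=f&(abs(h-(.06-.01*i))<.006)&(abs(y-(-.09+.01*j))<.006)
        if k.any(): G[i,j]=np.median(g[k])
print(G)
dk=f&(g<45); print("panel y",np.percentile(y[dk],[2,98]),"h",np.percentile(h[dk],[2,98]),"o panel",np.median(o[dk]),"o rest",np.median(o[f&(g>55)]))
E
```

```text
[[64 72 71 72 73 73 76 76 77 78 74 73 76 73 73 73 74 75 81]
 [57 58 58 56 56 56 57 58 57 57 57 57 58 57 57 58 57 57 67]
 [55 56 57 56 56 53 52 54 54 54 54 55 56 54 55 54 57 57 62]
 [54 56 57 52 29 31 30 28 31 30 30 31 29 32 31 37 56 56 57]
 [56 56 57 54 30 29 29 27 29 29 28 29 30 30 30 32 56 56 57]
 [57 56 55 53 28 28 29 28 28 28 28 28 29 30 28 32 55 56 56]
 [55 56 57 53 27 29 29 27 27 28 26 26 29 30 30 33 55 55 56]
 [53 55 54 48 27 29 28 27 26 27 27 27 29 28 27 30 55 55 56]
 [54 55 54 49 27 29 27 26 26 25 28 27 27 27 27 27 55 56 58]
 [51 54 55 50 28 30 30 30 29 27 29 28 29 29 28 35 55 56 57]
 [54 56 55 55 44 43 45 44 45 47 45 43 43 46 47 48 55 55 58]
 [56 54 54 54 53 51 51 53 52 52 53 52 52 53 53 55 56 57 70]
 [54 50 50 49 47 48 47 50 55 50 48 48 65 96 84 83 86 87 92]]
panel y [-0.05601167  0.06088955] h [-0.04041041  0.03473185] o panel 0.015451444575522331 o rest 0.012819613701260191
```

The dark panel on the side facing the scene camera is centred and has no keys, so it is the back. The screen therefore faces the robot:
- **Screen:** azimuth about 165°, tilt about -19°.
- **Mould:** at azimuth about 125°.

I need about -40° of swivel and +49° of tilt. My plan is to push the top edge back with closed fingers, then push the +y arm for the swivel.

```bash
cat >> h.py <<'E'
from scipy.spatial.transform import Rotation as Ro
PIV=np.array([.605,-.0605,.165])
def go(az,pts,pos=None,rot=None):
    """display front azimuth az; pts: list of (along nr(back), along ax, z abs, front az the tool is aligned to). prints dp cm, twist"""
    from cell import env
    o=env.get_obs(); p=np.array(o["tool_pos"]) if pos is None else np.array(pos)
    R=Ro.from_euler("xyz",o["tool_rot"],degrees=True).as_matrix(); yaw=o["tool_rot"][2]
    print("now",p.round(4),yaw.round(2))
    for n,a,z,t in pts:
        th=np.radians(t if az is None else az); f=np.array([np.cos(th),np.sin(th)]); ax=np.array([f[1],-f[0]])
        w=PIV+np.r_[-f*n+ax*a,0]; w[2]=z
        tw=-((t-yaw+180)%360-180)
        print(w.round(3),"dp",(100*R.T@(w-p)).round(1),"twist",round(tw,1))
E
python3 -c "
from h import *
go(165,[(-.08,0,.30,165),(-.08,0,.207,165)],pos=[.234,.607,.223])"
```

```text
now [0.234 0.607 0.223] 158.93
[ 0.528 -0.04   0.3  ] dp [-50.7 -49.8  -7.6] twist -6.1
[ 0.528 -0.04   0.207] dp [-50.7 -49.8   1.7] twist -6.1
```

```bash
python3 -m jog '[{"dp":[-4,-4,-6],"twist":0,"fingers":0},{"dp":[-8,-8,-7.6],"twist":0,"fingers":0},{"dp":[-12,-12,-7.6],"twist":-2,"fingers":0},{"dp":[-16,-16,-7.6],"twist":-3,"fingers":0},{"dp":[-20,-20,-7.6],"twist":-6,"fingers":0},{"dp":[-24,-24,-7.6],"twist":-6,"fingers":0},{"dp":[-28,-28,-7.6],"twist":-6,"fingers":0},{"dp":[-32,-31,-7.6],"twist":-6,"fingers":0}]' 20; python3 -c "
from h import *
go(165,[(-.08,0,.30,165),(-.08,0,.207,165)])"
```

```text
time_s: 1.1
tool_pos: [0.4212, 0.1999, 0.2985]
tool_rot: [180.0, -0.0, 164.9]
force: [-0.1, 0.4, 0.1]
grip_width: 0.015
grasp_force: 0.0
now [0.4212 0.1999 0.2985] 164.88
[ 0.528 -0.04   0.3  ] dp [-16.5 -20.4  -0.2] twist -0.1
[ 0.528 -0.04   0.207] dp [-16.5 -20.4   9.1] twist -0.1
```

```bash
python3 -m jog '[{"dp":[-4,-4.5,0],"twist":0,"fingers":0},{"dp":[-8,-9,0],"twist":0,"fingers":0},{"dp":[-12,-14,0],"twist":0,"fingers":0},{"dp":[-15,-18.5,0],"twist":0,"fingers":0},{"dp":[-16.5,-20.4,2],"twist":0,"fingers":0},{"dp":[-16.5,-20.4,5.5],"twist":0,"fingers":0},{"dp":[-16.5,-20.4,9.1],"twist":0,"fingers":0},{"dp":[-16.5,-20.4,9.1],"twist":0,"fingers":0}]'; python3 -c "
from h import *
go(165,[(-.08,0,.207,165),(-.04,0,.207,165),(0,0,.207,165)])"
```

```text
time_s: 2.1
tool_pos: [0.5249, -0.0376, 0.2049]
tool_rot: [-179.9, -0.3, 164.9]
force: [0.2, 0.0, 0.2]
grip_width: 0.0008
grasp_force: 0.0
now [ 0.5249 -0.0376  0.2049] 164.92
[ 0.528 -0.04   0.207] dp [-0.3 -0.1 -0.2] twist -0.1
[ 0.566 -0.05   0.207] dp [-4.3 -0.1 -0.2] twist -0.1
[ 0.605 -0.06   0.207] dp [-8.3 -0.1 -0.3] twist -0.1
```

```bash
python3 -m jog '[{"dp":[-2,0,0],"twist":0,"fingers":0},{"dp":[-3.5,0,0],"twist":0,"fingers":0},{"dp":[-4.2,0,0],"twist":0,"fingers":0},{"dp":[-4.9,0,0],"twist":0,"fingers":0},{"dp":[-5.5,0,0],"twist":0,"fingers":0},{"dp":[-6.1,0,0],"twist":0,"fingers":0},{"dp":[-6.7,0,0],"twist":0,"fingers":0},{"dp":[-7,0,0],"twist":0,"fingers":0}]'; cat >> h.py <<'E'
def face(c,piv=PIV):
    """fit back face seen by scene cam: returns front azimuth, tilt, offset from pivot"""
    P=cloud(c)-piv; r=np.linalg.norm(P,axis=-1); g=c["pixels"].max(-1)
    Q=P[(r<.1)&(P[...,2]>-.045)&(P[...,2]<.08)&(c["depth"]>0)&(np.ptp(c["pixels"].astype(int),axis=-1)<25)]
    best=None; rng=np.random.default_rng(0)
    for _ in range(600):
        a,b,e=Q[rng.choice(len(Q),3,False)]; n=np.cross(b-a,e-a); l=np.linalg.norm(n)
        if l<1e-4: continue
        n/=l; k=abs((Q-a)@n)<.004
        if best is None or k.sum()>best.sum(): best=k
    q=Q[best]; m=q.mean(0); n=np.linalg.svd(q-m,full_matrices=False)[2][2]
    if n@m<0: n=-n
    # n = outward normal of back face = -(front dir): tilt>0 makes n point down
    return np.degrees(np.arctan2(-n[1],-n[0]))%360,-np.degrees(np.arcsin(n[2])),n@m,best.sum(),len(Q)
def look(i):
    from cell import env
    for n in("scene","top"): np.savez(f"{n}{i}.npz",**env.read_camera(n)); cv2.imwrite(f"pics/{n}{i}.png",load(f"{n}{i}")["pixels"])
E
python3 -c "
from h import *
print(face(load('scene0'))); look(1); print(face(load('scene1')))
go(165,[(-.01,0,.207,165)])"
```

```text
time_s: 3.1
tool_pos: [0.5934, -0.055, 0.209]
tool_rot: [179.9, -0.2, 165.0]
force: [-7.5, 1.5, 7.1]
grip_width: 0.0003
grasp_force: 4.6
(np.float64(164.68078251613076), np.float64(-19.09670802439241), np.float64(0.01202741723082525), np.int64(2191), 2597)
(np.float64(164.7757343252218), np.float64(10.086535190897237), np.float64(0.012477978731775606), np.int64(774), 1284)
now [ 0.5937 -0.0551  0.209 ] 164.95
[ 0.595 -0.058  0.207] dp [-0.2 -0.2  0.2] twist -0.0
```

View pics/scene1.png

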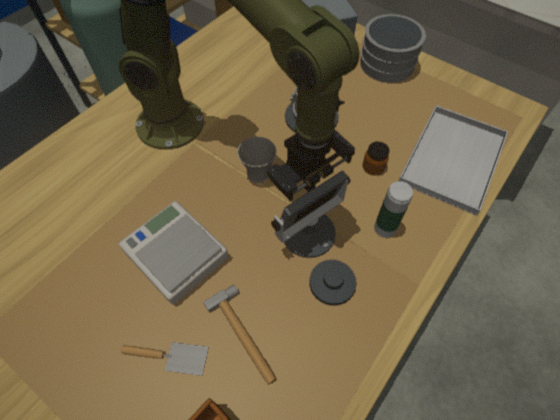

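The picture shows the fingers behind the top of the display, now leaned back about 10°, with the azimuth unchanged and nothing else touched. I'll push on.

```bash
python3 -m jog '[{"dp":[-0.5,0,0],"twist":0,"fingers":0},{"dp":[-1,0,0],"twist":0,"fingers":0},{"dp":[-1.3,0,0],"twist":0,"fingers":0},{"dp":[-1.5,0,0],"twist":0,"fingers":0},{"dp":[-1.5,0,0],"twist":0,"fingers":0}]'; python3 -c "
from h import *
look(2); print(face(load('scene2')))
go(165,[(-.01,0,.207,165)])"
```

```text
time_s: 3.82
tool_pos: [0.6073, -0.0588, 0.2076]
tool_rot: [180.0, -0.3, 165.0]
force: [-5.7, 1.8, 1.4]
grip_width: 0.0007
grasp_force: 3.0
(np.float64(164.85006566639552), np.float64(-59.44713378847437), np.float64(0.06083993974615825), np.int64(626), 1053)
now [ 0.6073 -0.0588  0.2076] 164.96
[ 0.595 -0.058  0.207] dp [ 1.2 -0.2  0.1] twist -0.0
```

The fit locked onto the top edge (normal elevation 59.4°), which means a tilt of about 30.6°. Next I'll back off and go to the +y arm.

```bash
python3 -c "
from h import *
go(165,[(-.055,0,.207,165),(-.055,.106,.207,165),(-.055,.106,.168,165)])"
```

```text
now [ 0.6073 -0.0588  0.2076] 164.96
[ 0.552 -0.046  0.207] dp [ 5.7 -0.2  0.1] twist -0.0
[0.579 0.056 0.207] dp [ 5.7 10.4  0.1] twist -0.0
[0.579 0.056 0.168] dp [ 5.7 10.4  4. ] twist -0.0
```

```bash
python3 -m jog '[{"dp":[2,0,0],"twist":0,"fingers":0},{"dp":[5.7,0,0],"twist":0,"fingers":0},{"dp":[5.7,4,0],"twist":0,"fingers":0},{"dp":[5.7,8,0],"twist":0,"fingers":0},{"dp":[5.7,10.4,0],"twist":0,"fingers":0},{"dp":[5.7,10.4,2],"twist":0,"fingers":0},{"dp":[5.7,10.4,4],"twist":0,"fingers":0},{"dp":[5.7,10.4,4],"twist":0,"fingers":0}]'; python3 -c "
from h import *
look(3); print(face(load('scene3')))
go(None,[(-.03,.106,.168,165),(-.025,.106,.168,165),(-.025,.106,.168,158),(-.025,.106,.168,151),(-.025,.106,.168,144),(-.025,.106,.168,137),(-.025,.106,.168,130)])"
```

```text
time_s: 4.92
tool_pos: [0.5803, 0.0548, 0.1663]
tool_rot: [-179.9, -0.1, 164.9]
force: [-0.1, -0.2, 0.0]
grip_width: 0.0002
grasp_force: 0.0
(np.float64(165.05842290466288), np.float64(-62.214646701186965), np.float64(0.06065883861215044), np.int64(620), 1087)
now [0.5817 0.0549 0.1682] 164.89
[0.603 0.05  0.168] dp [-2.2  0.1  0. ] twist -0.1
[0.608 0.048 0.168] dp [-2.7  0.1  0. ] twist -0.1
[0.622 0.047 0.168] dp [-4.1  0.3  0. ] twist 6.9
[0.635 0.044 0.168] dp [-5.4  0.4  0. ] twist 13.9
[0.647 0.04  0.168] dp [-6.7  0.3  0. ] twist 20.9
[0.659 0.034 0.168] dp [-8.  0.  0.] twist 27.9
[0.67  0.027 0.168] dp [-9.3 -0.4  0. ] twist 34.9
```

View pics/top3.png

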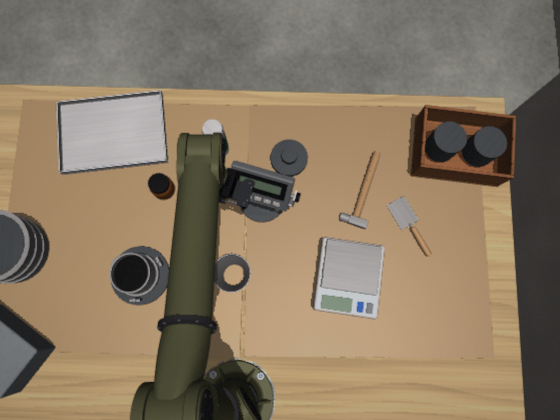

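The top view confirms the front: screen at (260,186) with white keys at (263,202), facing the robot. The closed fingers are at the left arm near (240,190). I'll push the arm along its arc.

```bash
python3 -m jog '[{"dp":[-1.8,0.1,0],"twist":0,"fingers":0},{"dp":[-2.7,0.1,0],"twist":0,"fingers":0},{"dp":[-4.1,0.3,0],"twist":7,"fingers":0},{"dp":[-5.4,0.4,0],"twist":14,"fingers":0},{"dp":[-6.7,0.3,0],"twist":21,"fingers":0},{"dp":[-8,0,0],"twist":28,"fingers":0},{"dp":[-9,-0.3,0],"twist":33,"fingers":0},{"dp":[-9,-0.3,0],"twist":33,"fingers":0}]'; python3 -c "
from h import *
look(4); print(face(load('scene4')))
go(None,[(-.025,.106,.168,130),(-.025,.106,.168,125)])"
```

```text
time_s: 6.02
tool_pos: [0.6679, 0.0289, 0.168]
tool_rot: [180.0, 0.0, 132.0]
force: [0.0, -0.3, -0.6]
grip_width: 0.0004
grasp_force: 0.0
(np.float64(130.63353551681897), np.float64(-59.17132027523711), np.float64(0.06011381060755606), np.int64(673), 762)
now [0.6675 0.029  0.1679] 132.01
[0.67  0.027 0.168] dp [-0.3  0.  -0. ] twist 2.0
[0.677 0.021 0.168] dp [-1.3  0.2 -0. ] twist 7.0
```

View pics/top4.png

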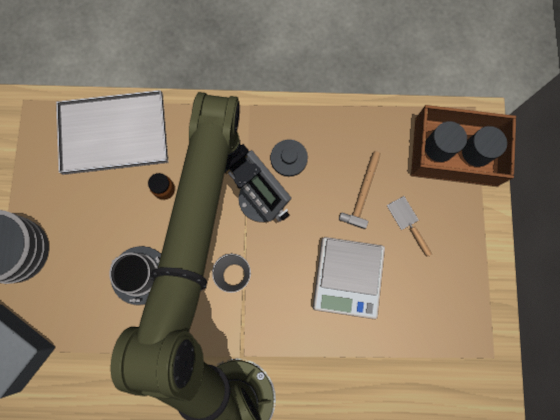

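The display has turned to about 130.6°, with the fingers still behind its far arm at (243,160). It needs about 5° more, then I'll withdraw.

```bash
python3 -m jog '[{"dp":[-0.5,0,0],"twist":3,"fingers":0},{"dp":[-1.0,0.1,0],"twist":5.5,"fingers":0},{"dp":[-1.0,0.1,0],"twist":5.5,"fingers":0},{"dp":[3,0.1,0],"twist":5.5,"fingers":0},{"dp":[6,0.1,-3],"twist":5.5,"fingers":0},{"dp":[9,0.1,-8],"twist":5.5,"fingers":0},{"dp":[14,0.1,-10],"twist":5.5,"fingers":0},{"dp":[18,0.1,-10],"twist":5.5,"fingers":0}]'; python3 -c "
from h import *
look(5); print(face(load('scene5')))
cv2.imwrite('pics/top5s.png',load('top5')['pixels'])"
```

```text
time_s: 7.12
tool_pos: [0.5484, 0.1643, 0.27]
tool_rot: [179.7, 0.1, 126.5]
force: [0.1, 0.6, -0.8]
grip_width: 0.0002
grasp_force: 0.0
(np.float64(125.38482254150472), np.float64(-59.406417048093246), np.float64(0.05995316379796095), np.int64(678), 767)
```

View pics/top5.png

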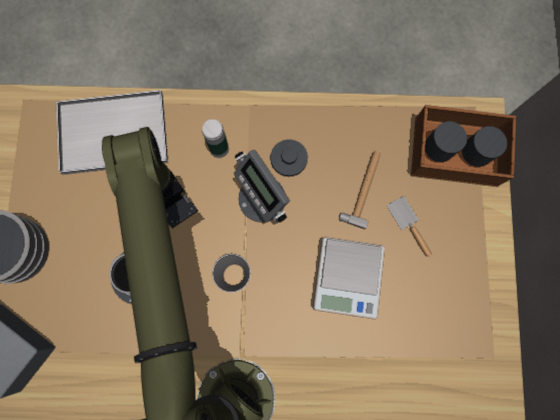

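The display is free of the gripper: knobs at (240,156) and (281,217), loose things where they were. One independent check on the azimuth, the tilt and the mould's centre.

```bash
python3 - <<'E'
from h import *
t=load("top5"); A,B=onz(t,240,156,.165),onz(t,281,217,.165); d=A-B
print("knobs az",np.degrees(np.arctan2(d[1],d[0]))+90,"mid",(A+B)/2,"span",np.linalg.norm(d))
print("front face, top cam:",face(t))
s=load("scene0"); m=onz(s,313,89,.12); print("mould scene",m)
P=cloud(load("top0")); k=(abs(P[...,2]-.118)<.006)&(np.linalg.norm(P[...,:2]-[.353,.297],axis=-1)<.09)
q=P[k]; c,r=cv2.minEnclosingCircle((q[:,:2]*1000).astype(np.float32)); print("mould rim",c,r)
print("want az",np.degrees(np.arctan2(.297+.0605,.353-.605)))
E
```

```text
knobs az 124.93560706948354 mid [ 0.6058749  -0.05864518  0.165     ] span 0.21436963938283024
front face, top cam: (np.float64(305.2578914600646), np.float64(-31.77391740723155), np.float64(0.01427250472340992), np.int64(1550), 1955)
mould scene [0.35130288 0.31105299 0.12      ]
mould rim (353.075439453125, 306.78314208984375) 58.91752243041992
want az 125.17982176264654
```

```bash
python3 -c "
from cell import env
print(env.sign_off())"
```

```text
the job is handed in; nothing more can be done
None
```

I've handed the job in: by the last camera measurements the screen faces the mould to within about 1° and leans back about 31°. I saw no loose things shifted in the pictures and the gripper was clear of everything, but the hand-in returned no verdict.

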